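# Close up the bench tool chest

## Robot

A 6-joint arm with a two-finger parallel gripper is mounted at the origin on the work surface. World frame = base frame: x ahead of the robot, y to its left, z up, the work surface at z = 0. Lengths are in m, angles in degrees, forces in N, time in s.
With the tool pointing down it reaches from about 0.4 to 0.825 m from the base axis. Payload 7 kg.
Tool frame: the origin (TCP) lies at the very end of the fingers, on their centre line; the grasp point (between the pads) lies pinch_z behind it (pinch_z is the distance from the TCP to the grasp point, in m); z points along the fingers, y is the line along which they close (so a half turn about z gives the same grasp; the last joint's range is limited). The gripper opens to 88 mm and grips with 3 to 60 N. Pads are 19 mm wide; open, the fingers measure 130 mm over their backs; the gripper's body (78 mm by 193 mm) begins 47 mm behind the grasp point.
Start: joints at [-49.154, 20.546, 0.682, 0, -70.136, -16.507], TCP at [0.278, -0.615, 0.227] pointing down, gripper open.
Joint ranges: [-176.03, 176.03], [-82.01, 121.73], [-58.28, 71.71], [-173.87, 95.51], [-174.79, -0.11], [-173.66, 173.66]. Speed limits (degrees/s): [136.94, 136.94, 172.46, 180, 180, 180].

## Interface

Orientations are given as a 3x3 rotation matrix whose columns are the frame's x, y, z axes.
In Python, from rig import * gives the robot as it stands.
- The arm moves only by the tool send_rows, never from a script. Its argument "moves" is one flat list of numbers, 5 for each row, row after row: the closure, from -1 (fully open) to 1 (shut), so that 0 is half open, then the shift along the world's x, y, z in m, then the turn about the world's z in degrees. In form: [fingers, dx, dy, dz, yaw, fingers, dx, dy, dz, yaw, ...]. A call has exactly 5 rows; each row shifts and turns the commanded pose from where the row before left it; what a row does not reach is not made up. A row lasts 1/8 s, in which the tool goes at most 62.5 mm and 10.7 degrees, less where a joint would pass 70% of its speed; a pose out of reach is approached as far as the arm can. A call is refused whole if a number of a shift passes 0.0625 or a number of a turn 10.7, either way. A call with a gripper value outside its range is refused whole. The fingers move at their own pace and stop on an object; "newtons" is the grip in N (left out, the last holds). Time passes only in rows, so rows that do not move let the fingers close, or fill a call up. It gives the time, the measured TCP pose, the force, the opening and the grip force at its end, in the units of the state.
- get_state(): the state, without advancing time (a new reading comes with each control period).
- snapshot(name): name is "side" or "top"; returns the picture (384x512x3 uint8, red, green, blue); there is no depth.
- camera_info(name): a dict with "fx", "fy", "cx", "cy" (pixels), "origin" and "rotation" of the camera in the world. Camera axes: x right, y up, looking along -z (the intrinsics and any distortion apply to the point x, -y, -z); pixel columns grow to the right and rows downward; lengths in m; the calibration is good to about 2 mm. A picture is of the moment at which its call begins. camera_info takes no time and is no camera call.
- hand_in(): hands the job in; it is judged then, once.
The state is a dict: "time_s": time; "q": joint angles; "joint_velocities": joint speeds; "effort": joint torques, N m; "position": TCP position; "orientation": TCP orientation; "force": force on the tool from outside, world axes, zero at the start; "ft_torque": the same for the moment, N m; "gripper_width": finger opening in m; "finger_force": force on a finger pad.
Only numpy, scipy, OpenCV 4.12 (cv2) and the standard library are available. Lean on these libraries where they do the work, as an engineer would, in place of code of your own. Each camera call takes 0.05 s, during which the arm holds its last target. There are 200 camera calls.

## Task

Close up the wooden tool chest with your fingertips: push both open drawers fully home, and only then swing the raised lid gently down until it lies shut, so that its lip keeps the drawers in. Only push: do not grip or lift anything, do not pull the drawers further out or tip the lid further back, and leave the other things on the bench and in the chest where they are.

Things in the scene. Friction and masses are not known exactly. Their poses are not given: they have to be found in the camera images.
- chest: Fixed pale-wood tool chest, 160 mm deep (its x), 320 wide (y), rim 100 high. Origin: centre of its underside; -x is its front, roughly facing the robot. Two drawers side by side (fronts 142 mm wide, 14 to 71 mm above the table, centred at y = +77.5 and -77.5 mm, flush with the chest's front at x = -80 mm when shut); above them an open till 22 mm deep under the hinged lid.
- drawer_left (a joint): Opening of the drawer on the chest's +y side, in m: 0 fully home, grows as it comes out towards the chest's -x, stop at 0.085. Starts 0.03 to 0.065 open. Runs on wood with about 1.2 N of friction and stays where it is left.
- drawer_left_knob (a point): Centre of the outer end of the left drawer's round wooden knob (22 mm across, standing 20 mm out from the drawer front, axis 43.5 mm above the table). Moves with the drawer; axes as the chest's.
- drawer_right (a joint): The same for the drawer on the chest's -y side.
- drawer_right_knob (a point): The same point on the right drawer's knob.
- lid (a joint): Lid angle in rad: 0 lies shut on the rim, grows as it swings up and back about the rear top edge; stop at 1.75. Starts at 1.1 to 1.45 (nearly upright, leaning slightly to the front). The stiff hinge (about 0.5 N m of friction) holds it at any angle.
- lid_hinge (a point): Middle of the lid's hinge line, at the top rear edge of the chest (80 mm behind the chest's centre, 100 mm above the table). The point turns with the lid: its -x runs along the lid towards the free edge, y is the hinge axis, +z is the lid's outer side.
- lid_edge (a point): Middle of the lid's free edge, on its outer face: 170 mm from the hinge along the lid and 14 mm to its outer side (the lid is 14 mm thick). Turns with the lid. A lip 8 mm thick along this edge reaches 34 mm to the inner side; with the lid shut it hangs in front of the chest and overlaps the tops of the drawer fronts.
- finial: Bystander: small turned dark-wood finial, 36 mm across, 50 mm high, standing in front of the chest about midway between the drawers (about 0.21 to 0.24 m from the chest's centre). Origin at its underside.
- disc: Bystander: loose dark-wood disc, 40 mm across, 14 mm high, lying in the till. Origin at its underside.
- bowl: Bystander: turned wooden bowl, 110 mm across, 45 mm high, to the left of the chest. Origin at its underside.
- mallet: Bystander: wooden mallet lying to the right of the chest, 230 mm long, head 62 mm across. Origin under its middle, head towards its +x.
- blank: Bystander: dark-wood block 90 by 70 by 45 mm to the right of the chest. Origin at its underside.
- glue: Bystander: white bottle, 50 mm across, 120 mm high, standing left of the chest. Origin at its underside.
- block: Bystander: cork sanding block 110 by 65 by 35 mm, in front of the chest to its right. Origin at its underside.

How it is judged (in metres and radians):
On the way, in this order (a step that is already met when the one before it is completed fails the run):
1. both drawers are fully home while the lid is still up (value of joint each of drawer_left, drawer_right below 0.004 m and value of joint lid above 0.7 rad), for 0.1 s.
2. the lid lies shut (value of joint lid below 0.05 rad), for 0.2 s.
At the end, for the whole second after the job is handed in: Both drawers are within 4 mm of fully home and the lid is within 0.05 rad of shut (about 8 mm at its free edge) (value of joint each of drawer_left, drawer_right below 0.004 m and value of joint lid below 0.05 rad); the robot touches nothing.
It fails at once if the lid is slammed or flung (faster than 2.5 rad/s) (velocity of joint lid below -2.5 rad/s or velocity of joint lid above 2.5 rad/s).
It fails at once if the lid is pinched: the fingers press on its outer and inner side at once (contact force between the fingers and lid_c2 above 1 N and contact force between the fingers and lid_c1 above 1 N).
It fails at once if a drawer is pulled further out (beyond 75 mm) or the lid tipped further back (beyond 1.6 rad) (value of joint any of drawer_left, drawer_right above 0.075 m or value of joint lid above 1.6 rad).
It fails at once if another thing on the bench or in the chest is moved by more than 25 mm, lifted or tipped (distance of any of finial, disc, bowl, mallet, blank, glue, block from where it was at the start of the episode above 0.025 m or angle between any of finial, disc, bowl, mallet, blank, glue, block's own z axis and vertical above 0.4 rad).
It also fails if it takes over 61 s, if anything falls off the work surface, if the arm or the gripper's body presses on something with over 40 N, if the wrist force passes 120 N, or if a joint passes its speed limit or range.

## Working session

There is one attempt and no reset: what is moved stays moved. The work goes in short steps, Python scripts to look and compute and a tool call to move; the robot and the scene stay as the last step left them, time stands still between calls to the robot, and variables do not carry over. Pictures are saved under pics/ and viewed, at most 10 in all, crops included, and the job is handed in when it is done.

Besides the shell and the picture viewer there is one more tool, called by a JSON object that holds its "fn" and its "kwargs". send_rows: Moves the arm, as the interface text tells. Its arguments: {"type":"object","properties":{"moves":{"type":"array"},"newtons":{"type":"number"}},"required":["moves"]}

```bash
mkdir -p pics; python3 - <<'E'
from rig import *
import cv2
for n in("top","side"):
    im=snapshot(n); cv2.imwrite(f"pics/{n}0.png",im[:,:,::-1]); print(n,camera_info(n))
s=get_state(); print(s)
E
```

```text
top {'fx': 454.4340225177174, 'fy': 454.4340225177174, 'cx': 247.92801138737107, 'cy': 194.08702628193765, 'origin': array([0.40697393, 0.04454357, 1.27470147]), 'rotation': array([[ 0.01345056,  0.99366258, -0.11159641],
       [-0.99954032,  0.01639424,  0.02550235],
       [ 0.02717027,  0.11120209,  0.99342633]])}
side {'fx': 389.0046363294827, 'fy': 389.0046363294827, 'cx': 256.4372919576691, 'cy': 193.84717250357562, 'origin': array([0.32275751, 0.82821201, 0.57824204]), 'rotation': array([[-0.96309039,  0.14372955, -0.22759333],
       [-0.26899993, -0.48314078,  0.83319507],
       [ 0.00979513,  0.86366475,  0.50397148]])}
{'time_s': 0.1, 'q': array([-4.91545203e+01,  2.05887294e+01,  6.39878914e-01, -1.77002273e-02,
       -7.01368234e+01, -1.65073328e+01]), 'joint_velocities': array([-0.02600325, -0.07482713,  0.0795137 ,  0.01049302, -0.05563031,
       -0.05230853]), 'effort': array([-3.07505288e-03, -5.84162629e+01,  2.93753797e+01,  7.01547593e+00,
        1.02200807e-02, -3.02482033e-05]), 'position': array([ 0.27798221, -0.61462383,  0.22570722]), 'orientation': array([[-9.11172380e-01, -4.12024658e-01, -7.58149657e-04],
       [-4.12025329e-01,  9.11171434e-01,  1.32116538e-03],
       [ 1.46451597e-04,  1.51618627e-03, -9.99998840e-01]]), 'force': array([-0.77280824,  0.10665058, -0.69870932]), 'ft_torque': array([ 0.0349849 ,  0.00556251, -0.01737575]), 'finger_force': 0.0, 'gripper_width': 0.08740247540118376}
```

View pics/top0.png

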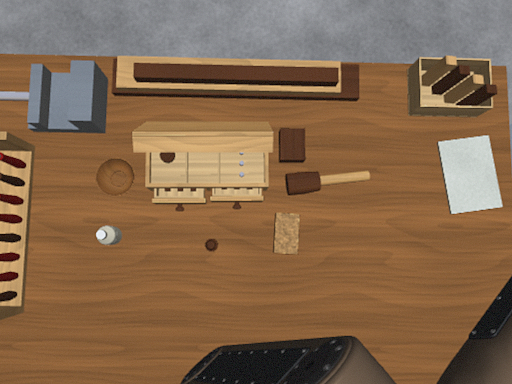

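View pics/side0.png

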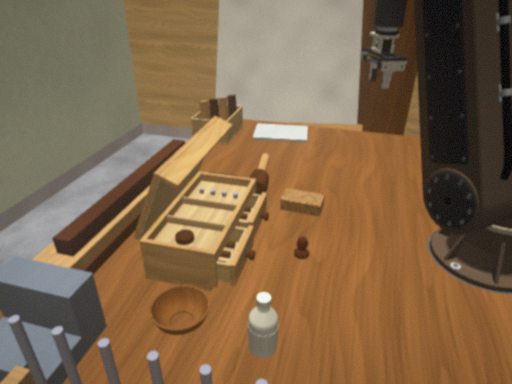

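The top view shows the chest at about (207,170), with the open drawers below it at row ~195 and knobs at (180,207) and (237,205). The finial is at (211,244) and the block at (287,233). The lid leans up at rows 122–152. I'll zoom in to measure.

```bash
cat > h.py <<'E'
from rig import *
import numpy as np, cv2
def ray(n,u,v):
    c=camera_info(n); R=np.array(c["rotation"])
    d=R@np.array([(u-c["cx"])/c["fx"],-(v-c["cy"])/c["fy"],-1]); return np.array(c["origin"]),d
def onz(n,u,v,z):
    o,d=ray(n,u,v); return o+d*(z-o[2])/d[2]
def proj(n,P):
    c=camera_info(n); p=np.array(c["rotation"]).T@(np.asarray(P)-c["origin"])
    return c["cx"]+c["fx"]*p[0]/-p[2], c["cy"]-c["fy"]*p[1]/-p[2]
def tri(u1,v1,u2,v2):
    o1,d1=ray("top",u1,v1);o2,d2=ray("side",u2,v2)
    s=np.linalg.lstsq(np.c_[d1,-d2],o2-o1,rcond=None)[0]
    a,b=o1+d1*s[0],o2+d2*s[1]; return (a+b)/2,np.linalg.norm(a-b)
E
python3 - <<'E'
import cv2
a=cv2.imread("pics/top0.png")[110:218,125:285]; cv2.imwrite("pics/topz.png",cv2.resize(a,None,fx=5,fy=5,interpolation=2))
a=cv2.imread("pics/side0.png")[112:292,130:320]; cv2.imwrite("pics/sidez.png",cv2.resize(a,None,fx=3.3,fy=3.3,interpolation=2))
E
```

```text
(no output)
```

View pics/topz.png

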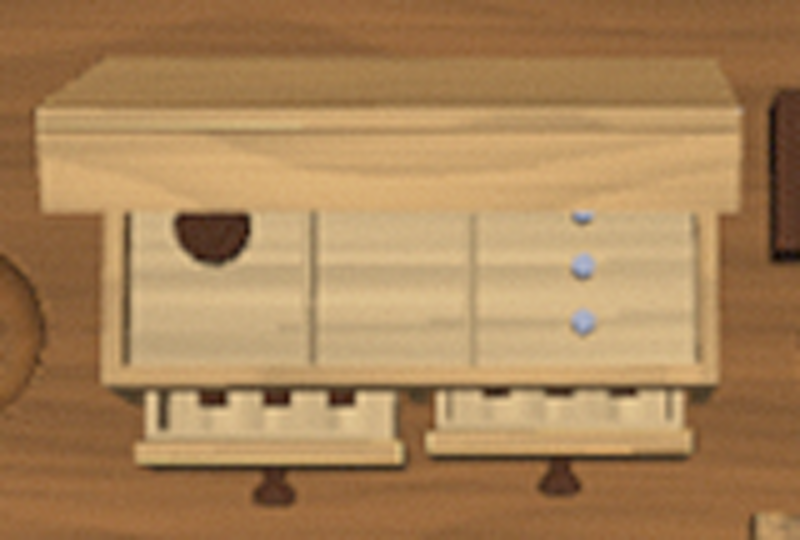

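View pics/sidez.png

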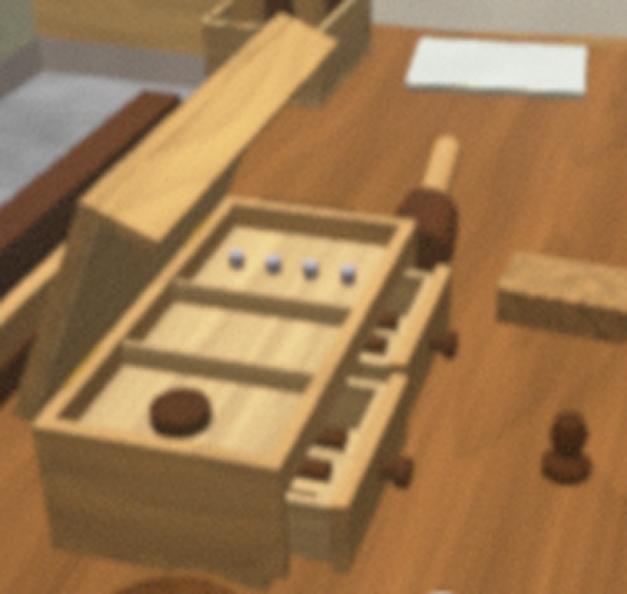

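The zoomed views show the rim's front corners at crop (102,385) and (717,385), and the knob ends at (273,503) and (558,494). The lid's outer free edge runs from (36,107) to (741,107) in the top view, and from (80,205) to (285,12) in the side crop.

```bash
python3 - <<'E'
from h import *
np.set_printoptions(precision=4,suppress=True)
T=lambda u,v:(125+(u+.5)/5-.5,110+(v+.5)/5-.5)
S=lambda u,v:(130+(u+.5)/3.3-.5,112+(v+.5)/3.3-.5)
fl=onz("top",*T(102,384),.1); fr=onz("top",*T(717,384),.1)
print("rim",fl,fr,np.linalg.norm(fl-fr))
ye=fl-fr; yaw=np.arctan2(ye[1],ye[0])-np.pi/2; print("yaw",np.degrees(yaw))
ex=np.array([np.cos(yaw),np.sin(yaw),0]); ey=np.array([-ex[1],ex[0],0])
C=(fl+fr)/2+.08*ex; C[2]=0; print("C",C)
loc=lambda P:np.array([(P-C)@ex,(P-C)@ey,P[2]])
for n,u,v,z in [("kL",273,504,.0435),("kR",558,495,.0435),("fL l",135,463,.071),("fL r",403,465,.071),("fR l",427,454,.071),("fR r",692,455,.071)]:
    P=onz("top",*T(u,v),z); print(n,P,loc(P))
for a,b in [((36,107),(80,205)),((741,107),(285,12)),((42,212),(158,240)),((738,212),(338,40)),((102,384),(280,465)),((717,384),(412,215))]:
    P,e=tri(*T(*a),*S(*b)); l=loc(P); print(P,l,"gap",e,"ang",np.degrees(np.arctan2(l[2]-.1,.08-l[0])))
H=cv2.imread("pics/top0.png")
for n,u,v,z in [("finial",211,244,.03),("block c",287,233,.035),("blockTL",276,213,.035),("bowl",115,177,.04),("glue",102,235,.12),("mallethead",303,183,.04)]:
    P=onz("top",u,v,z); print(n,P,loc(P))
E
```

```text
rim [0.5546 0.2814 0.1   ] [ 0.56   -0.0377  0.1   ] 0.319191354135642
yaw 0.9719395067539339
C [0.6373 0.1232 0.    ]
kL [0.4978 0.1983 0.0435] [-0.1382  0.0775  0.0435]
kR [0.5051 0.0443 0.0435] [-0.1335 -0.0767  0.0435]
fL l [0.5164 0.2683 0.071 ] [-0.1184  0.1471  0.071 ]
fL r [0.5176 0.1268 0.071 ] [-0.1196  0.0056  0.071 ]
fR l [0.5237 0.1142 0.071 ] [-0.1137 -0.0071  0.071 ]
fR r [ 0.5254 -0.0268  0.071 ] [-0.1144 -0.148   0.071 ]
[0.6608 0.284  0.2589] [0.0262 0.1604 0.2589] gap 7.332035221580075e-05 ang 71.29894621020433
[ 0.6656 -0.0366  0.2617] [ 0.0256 -0.1602  0.2617] gap 0.0021327140676799016 ang 71.39681779332544
[0.6161 0.2831 0.2437] [-0.0184  0.1602  0.2437] gap 0.0013676116497127193 ang 55.60168095741147
[ 0.6223 -0.0365  0.2441] [-0.0177 -0.1594  0.2441] gap 0.0016019531903808798 ang 55.86952013776123
[0.5544 0.2809 0.1027] [-0.0802  0.1591  0.1027] gap 0.0003307057021916992 ang 0.968787543395408
[ 0.562  -0.0368  0.1055] [-0.078  -0.1587  0.1055] gap 0.005488569851938342 ang 2.001033906121125
finial [0.4087 0.1111 0.03  ] [-0.2288 -0.0082  0.03  ]
block c [ 0.4413 -0.0953  0.035 ] [-0.1997 -0.2151  0.035 ]
blockTL [ 0.4954 -0.0649  0.035 ] [-0.145  -0.1856  0.035 ]
bowl [0.5865 0.3757 0.04  ] [-0.0464  0.2534  0.04  ]
glue [0.4273 0.3799 0.12  ] [-0.2056  0.2603  0.12  ]
mallethead [ 0.5789 -0.1383  0.04  ] [-0.0628 -0.2605  0.04  ]
```

{"fn": "send_rows", "kwargs": {"moves": [0, 0.013, 0.049, 0, -4.7, 0, 0.013, 0.049, 0, -4.7, 0, 0.013, 0.049, 0, -4.7, 0, 0.013, 0.049, 0, -4.7, 0, 0.013, 0.049, 0, -4.5], "newtons": 20}}

```text
time_s: 0.72
position: [0.3432, -0.3684, 0.2263]
orientation: [[-1.0, -0.015, -0.0], [-0.015, 1.0, 0.0], [0.0, 0.0, -1.0]]
force: [0.5, 0.8, 0.3]
gripper_width: 0.0458
finger_force: 0.0
```

{"fn": "send_rows", "kwargs": {"moves": [0, 0.013, 0.049, 0, 0, 0, 0.013, 0.049, 0, 0, 0, 0.013, 0.049, 0, 0, 0, 0.013, 0.049, 0, 0, 0, 0.013, 0.049, 0, 0]}}

```text
time_s: 1.35
position: [0.4081, -0.1234, 0.2266]
orientation: [[-1.0, -0.018, 0.0], [-0.018, 1.0, 0.0], [-0.0, 0.0, -1.0]]
force: [1.1, -0.0, 0.7]
gripper_width: 0.044
finger_force: 0.0
```

{"fn": "send_rows", "kwargs": {"moves": [0, 0.013, 0.049, 0, 0, 0, 0.013, 0.049, 0, 0, 0, 0.013, 0.049, 0, 0, 0, 0.013, 0.049, 0, 0, 0, 0.013, 0.049, 0, 0]}}

```text
time_s: 1.98
position: [0.4731, 0.1217, 0.2265]
orientation: [[-1.0, -0.019, -0.0], [-0.019, 1.0, 0.0], [0.0, 0.0, -1.0]]
force: [0.4, -0.2, 0.0]
gripper_width: 0.0437
finger_force: 0.0
```

```bash
python3 -c "
from rig import *
s=get_state();print(s['position'],s['orientation'],s['gripper_width'],s['force'],globals().get('pinch_z'))"
```

```text
[0.47311178 0.12171512 0.22652248] [[-9.99828481e-01 -1.85204845e-02 -1.26821149e-05]
 [-1.85204854e-02  9.99828478e-01  7.26918296e-05]
 [ 1.13336518e-05  7.29142404e-05 -9.99999997e-01]] 0.0437055275978716 [ 0.44053999 -0.1511303   0.03942004] 0.0188
```

{"fn": "send_rows", "kwargs": {"moves": [0, 0, 0, -0.036, 0, 0, 0, 0, -0.036, 0, 0, 0, 0, -0.036, 0, 0, 0, 0, -0.036, 0, 0, 0, 0, -0.034, 0]}}

```text
time_s: 2.6
position: [0.4729, 0.1199, 0.0473]
orientation: [[-1.0, -0.018, -0.0], [-0.018, 1.0, -0.0], [0.0, -0.0, -1.0]]
force: [0.0, 1.6, 0.5]
gripper_width: 0.0438
finger_force: 0.0
```

{"fn": "send_rows", "kwargs": {"moves": [0, 0.008, 0, 0, 0, 0, 0.008, 0, 0, 0, 0, 0.008, 0, 0, 0, 0, 0.008, 0, 0, 0, 0, 0.008, 0, 0, 0]}}

```text
time_s: 3.22
position: [0.5138, 0.1201, 0.0491]
orientation: [[-1.0, -0.018, 0.0], [-0.018, 1.0, 0.0], [-0.0, 0.0, -1.0]]
force: [-0.7, 0.4, 0.9]
gripper_width: 0.0438
finger_force: 0.7
```

{"fn": "send_rows", "kwargs": {"moves": [0, 0.005, 0, 0, 0, 0, 0.005, 0, 0, 0, 0, 0.005, 0, 0, 0, 0, 0.005, 0, 0, 0, 0, 0.005, 0, 0, 0]}}

```text
time_s: 3.85
position: [0.5384, 0.1201, 0.0485]
orientation: [[-1.0, -0.018, -0.0], [-0.018, 1.0, 0.0], [0.0, 0.0, -1.0]]
force: [-2.7, 2.2, 0.0]
gripper_width: 0.0434
finger_force: 1.4
```

{"fn": "send_rows", "kwargs": {"moves": [0, 0.002, 0, 0, 0, 0, 0.002, 0, 0, 0, 0, 0.002, 0, 0, 0, 0, 0.002, 0, 0, 0, 0, 0.002, 0, 0, 0]}}

```text
time_s: 4.47
position: [0.5478, 0.1199, 0.0484]
orientation: [[-1.0, -0.018, -0.001], [-0.018, 1.0, -0.0], [0.001, -0.0, -1.0]]
force: [-12.6, 3.4, 6.7]
gripper_width: 0.0437
finger_force: 5.9
```

{"fn": "send_rows", "kwargs": {"moves": [0, 0.001, 0, 0, 0, 0, 0.001, 0, 0, 0, 0, 0, 0, 0, 0, 0, 0, 0, 0, 0, 0, 0, 0, 0, 0]}}

```text
time_s: 5.1
position: [0.5477, 0.1198, 0.0484]
orientation: [[-1.0, -0.019, -0.004], [-0.019, 1.0, -0.001], [0.004, -0.001, -1.0]]
force: [-14.0, 6.3, 7.6]
gripper_width: 0.0438
finger_force: 7.0
```

```bash
python3 - <<'E'
from h import *
a=snapshot("side")[:,:,::-1]; cv2.imwrite("pics/s1.png",cv2.resize(a[112:292,130:320],None,fx=3.3,fy=3.3,interpolation=2))
E
```

```text
(no output)
```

View pics/s1.png

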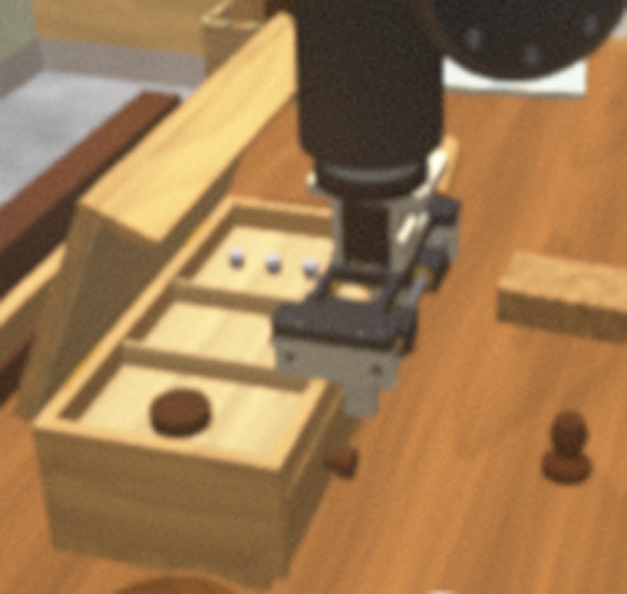

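The left drawer front is flush and the lid is unmoved. The fingers block the view of the right drawer. I'll retreat, raise the arm and check the right drawer from above.

{"fn": "send_rows", "kwargs": {"moves": [0, -0.01, 0, 0, 0, 0, -0.014, 0, 0, 0, 0, -0.014, 0, 0, 0, 0, -0.014, 0, 0, 0, 0, -0.014, 0, 0, 0]}}

```text
time_s: 5.78
position: [0.4832, 0.12, 0.0487]
orientation: [[-1.0, -0.018, 0.0], [-0.018, 1.0, 0.0], [-0.0, 0.0, -1.0]]
force: [0.3, 0.4, 0.0]
gripper_width: 0.0437
finger_force: 0.0
```

{"fn": "send_rows", "kwargs": {"moves": [1, 0, 0, 0.05, 0, 1, 0, 0, 0.052, 0, 1, 0, 0, 0.052, 0, 1, 0, 0, 0.052, 0, 1, 0, 0, 0.052, 0]}}

```text
time_s: 6.4
position: [0.4833, 0.1198, 0.3084]
orientation: [[-1.0, -0.018, 0.001], [-0.018, 1.0, 0.0], [-0.001, 0.0, -1.0]]
force: [1.3, 1.3, -0.5]
gripper_width: 0.0021
finger_force: 0.0
```

```bash
python3 - <<'E'
from h import *
a=snapshot("side")[:,:,::-1]; b=snapshot("top")[:,:,::-1]
c=np.hstack([cv2.resize(a[150:300,160:320],(480,450),interpolation=2),cv2.resize(b[90:240,140:246],(318,450),interpolation=2)])
cv2.imwrite("pics/s2.png",c); print(get_state()['position'])
E
```

```text
[0.48607687 0.12082841 0.31271841]
```

View pics/s2.png

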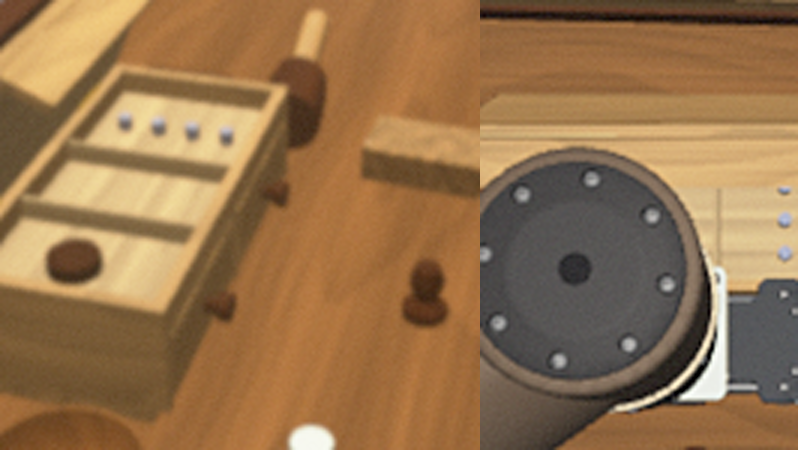

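Both fronts look flush, with knobs at side pixels ≈(234,252) and (253,214). I'll check that numerically by comparing them with the predicted shut positions.

```bash
python3 - <<'E'
from h import *
np.set_printoptions(precision=4,suppress=True)
yaw=np.radians(.972);ex=np.array([np.cos(yaw),np.sin(yaw),0]);ey=np.array([-ex[1],ex[0],0]);C=np.array([.6373,.1232,0])
im=snapshot("side"); hsv=cv2.cvtColor(im,cv2.COLOR_RGB2HSV)
for n,y in(("L",.0775),("R",-.0775)):
    p=[C-ex*(.10+o)+ey*y+[0,0,.0435] for o in(0,.005)]
    u,v=proj("side",p[0]);print(n,(u,v),"per 5mm",np.subtract(proj("side",p[1]),(u,v)))
    u,v=int(u),int(v);w=im[v-14:v+15,u-16:u+17].astype(int).sum(2)<230
    ys,xs=np.nonzero(w);print(" dark px cols",xs.min()+u-16,xs.max()+u-16,"rows",ys.min()+v-14,ys.max()+v-14,len(xs))
for t in (1.163,.95,.75,.55,.35,.2,.1,0):
    r=.15;P=C+ex*(.08-r*np.cos(t)+.014*np.sin(t)+.0095)+[0,0,.1+r*np.sin(t)+.014*np.cos(t)];print(t,P)
E
```

```text
L (np.float64(237.34043499953958), np.float64(252.58745220964943)) per 5mm [2.2128 0.3878]
 dark px cols 221 238 rows 238 266 233
R (np.float64(255.5597647153353), np.float64(214.63100965062816)) per 5mm [1.9372 0.2943]
 dark px cols 240 255 rows 200 228 165
1.163 [0.6802 0.1239 0.2433]
0.95 [0.6509 0.1234 0.2302]
0.75 [0.6266 0.123  0.2125]
0.55 [0.6062 0.1227 0.1903]
0.35 [0.5907 0.1224 0.1646]
0.2 [0.5826 0.1223 0.1435]
0.1 [0.579  0.1222 0.1289]
0 [0.5768 0.1222 0.114 ]
```

Both knob ends match their fully home positions to within about 1 px. Next I'll go over the lid and behind it.

{"fn": "send_rows", "kwargs": {"moves": [1, 0.05, 0, 0.004, 0, 1, 0.05, 0.001, 0, 0, 1, 0.05, 0.001, 0, 0, 1, 0.05, 0.001, 0, 0, 1, 0.05, 0, 0, 0]}}

```text
time_s: 7.18
position: [0.735, 0.1232, 0.3088]
orientation: [[-1.0, -0.018, -0.002], [-0.018, 1.0, -0.001], [0.002, -0.0, -1.0]]
force: [0.7, 0.8, 0.6]
gripper_width: 0.0006
finger_force: 0.0
```

{"fn": "send_rows", "kwargs": {"moves": [1, 0, 0, -0.015, 0, 1, 0, 0, -0.02, 0, 1, 0, 0, -0.02, 0, 1, 0, 0, -0.017, 0, 1, 0, 0, 0, 0]}}

```text
time_s: 7.8
position: [0.7328, 0.123, 0.2365]
orientation: [[-1.0, -0.018, -0.003], [-0.018, 1.0, -0.001], [0.003, -0.001, -1.0]]
force: [1.0, 0.5, -0.2]
gripper_width: 0.0002
finger_force: 0.0
```

{"fn": "send_rows", "kwargs": {"moves": [1, -0.009, 0, 0, 0, 1, -0.009, 0, 0, 0, 1, -0.009, 0, 0, 0, 1, -0.009, 0, 0, 0, 1, -0.009, 0, 0, 0]}}

```text
time_s: 8.43
position: [0.6885, 0.123, 0.2389]
orientation: [[-1.0, -0.018, 0.0], [-0.018, 1.0, 0.0], [-0.0, 0.0, -1.0]]
force: [0.8, 0.1, -0.3]
gripper_width: 0.0005
finger_force: 0.0
```

{"fn": "send_rows", "kwargs": {"moves": [1, -0.007, 0, 0, 0, 1, -0.008, 0, -0.002, 0, 1, -0.007, 0, -0.002, 0, 1, -0.008, 0, -0.002, 0, 1, -0.007, 0, -0.003, 0]}}

```text
time_s: 9.05
position: [0.6517, 0.123, 0.2295]
orientation: [[-1.0, -0.018, 0.0], [-0.018, 1.0, -0.0], [-0.0, -0.0, -1.0]]
force: [1.8, 0.0, 0.3]
gripper_width: 0.0009
finger_force: 1.0
```

{"fn": "send_rows", "kwargs": {"moves": [1, -0.005, 0, -0.003, 0, 1, -0.005, 0, -0.004, 0, 1, -0.005, 0, -0.003, 0, 1, -0.005, 0, -0.004, 0, 1, -0.005, 0, -0.004, 0]}}

```text
time_s: 9.68
position: [0.6268, 0.1229, 0.2112]
orientation: [[-1.0, -0.018, -0.0], [-0.018, 1.0, -0.0], [0.0, -0.0, -1.0]]
force: [2.4, -1.2, 0.4]
gripper_width: 0.0006
finger_force: 0.8
```

{"fn": "send_rows", "kwargs": {"moves": [1, -0.004, 0, -0.004, 0, 1, -0.004, 0, -0.004, 0, 1, -0.004, 0, -0.004, 0, 1, -0.004, 0, -0.005, 0, 1, -0.004, 0, -0.005, 0]}}

```text
time_s: 10.3
position: [0.6068, 0.123, 0.1892]
orientation: [[-1.0, -0.018, -0.0], [-0.018, 1.0, -0.0], [0.0, -0.0, -1.0]]
force: [1.9, -0.3, 0.8]
gripper_width: -0.0001
finger_force: 0.7
```

{"fn": "send_rows", "kwargs": {"moves": [1, -0.003, 0, -0.005, 0, 1, -0.003, 0, -0.005, 0, 1, -0.003, 0, -0.005, 0, 1, -0.003, 0, -0.005, 0, 1, -0.003, 0, -0.005, 0]}}

```text
time_s: 10.92
position: [0.5922, 0.1231, 0.1642]
orientation: [[-1.0, -0.018, 0.0], [-0.018, 1.0, 0.0], [-0.0, 0.0, -1.0]]
force: [0.4, 0.5, 1.0]
gripper_width: 0.0008
finger_force: 0.6
```

{"fn": "send_rows", "kwargs": {"moves": [1, -0.002, 0, -0.004, 0, 1, -0.002, 0, -0.004, 0, 1, -0.002, 0, -0.004, 0, 1, -0.002, 0, -0.004, 0, 1, -0.002, 0, -0.004, 0]}}

```text
time_s: 11.55
position: [0.582, 0.123, 0.1443]
orientation: [[-1.0, -0.018, -0.0], [-0.018, 1.0, 0.0], [0.0, 0.0, -1.0]]
force: [0.9, 0.2, 0.4]
gripper_width: 0.0004
finger_force: 0.5
```

{"fn": "send_rows", "kwargs": {"moves": [1, -0.001, 0, -0.004, 0, 1, -0.001, 0, -0.004, 0, 1, 0, 0, -0.004, 0, 1, 0, 0, -0.004, 0, 1, 0, 0, -0.004, 0]}}

```text
time_s: 12.18
position: [0.5801, 0.1229, 0.1242]
orientation: [[-1.0, -0.018, -0.0], [-0.018, 1.0, -0.0], [0.0, -0.0, -1.0]]
force: [-0.8, -0.6, 1.4]
gripper_width: 0.0001
finger_force: 0.5
```

{"fn": "send_rows", "kwargs": {"moves": [1, 0, 0, -0.002, 0, 1, 0, 0, -0.002, 0, 1, 0, 0, -0.002, 0, 1, 0, 0, -0.002, 0, 1, 0, 0, -0.002, 0]}}

```text
time_s: 12.8
position: [0.5802, 0.123, 0.1145]
orientation: [[-1.0, -0.018, 0.0], [-0.018, 1.0, 0.0], [-0.0, 0.0, -1.0]]
force: [-0.9, -0.5, 0.5]
gripper_width: 0.0007
finger_force: 0.5
```

Next I'll press down gently until the force shows the lid resting on the rim.

{"fn": "send_rows", "kwargs": {"moves": [1, 0, 0, -0.001, 0, 1, 0, 0, -0.001, 0, 1, 0, 0, -0.001, 0, 1, 0, 0, 0, 0, 1, 0, 0, 0, 0]}}

```text
time_s: 13.42
position: [0.5803, 0.123, 0.1142]
orientation: [[-1.0, -0.019, 0.001], [-0.019, 1.0, 0.0], [-0.001, 0.0, -1.0]]
force: [-9.2, 0.1, 21.6]
gripper_width: 0.0004
finger_force: 10.4
```

{"fn": "send_rows", "kwargs": {"moves": [1, 0, 0, 0.01, 0, 1, 0, 0, 0.04, 0, 1, 0, 0, 0.04, 0, 1, 0, 0, 0.04, 0, 1, -0.03, 0, 0.04, 0]}}

```text
time_s: 14.05
position: [0.5509, 0.123, 0.2822]
orientation: [[-1.0, -0.017, -0.0], [-0.017, 1.0, -0.001], [0.0, -0.001, -1.0]]
force: [0.2, 0.6, -0.0]
gripper_width: 0.0003
finger_force: 0.0
```

{"fn": "send_rows", "kwargs": {"moves": [1, -0.02, -0.05, 0, 0, 1, -0.02, -0.055, 0, 0, 1, -0.02, -0.055, 0, 0, 1, 0, -0.055, 0, 0, 1, 0, -0.055, 0, 0]}}

```text
time_s: 14.68
position: [0.49, -0.1486, 0.2822]
orientation: [[-1.0, -0.019, 0.002], [-0.019, 1.0, 0.0], [-0.002, 0.0, -1.0]]
force: [1.6, -0.3, -0.4]
gripper_width: 0.0005
finger_force: 0.0
```

```bash
python3 - <<'E'
from h import *
a=snapshot("side")[:,:,::-1]; b=snapshot("top")[:,:,::-1]
c=np.hstack([cv2.resize(a[150:300,130:320],(456,360),interpolation=2),cv2.resize(b[110:260,90:230],(336,360),interpolation=2)])
cv2.imwrite("pics/s3.png",c); s=get_state(); print(s['position'],s['force'])
E
```

```text
[ 0.48961194 -0.15100251  0.28150202] [-0.09480137  1.55667346  0.88613052]
```

View pics/s3.png

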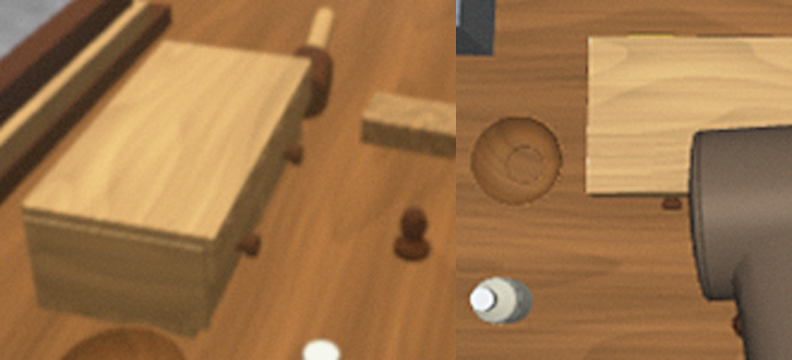

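The lid lies shut with both drawers in: the knobs sit at (250,245) and (293,155) in the left crop. The bystanders look unmoved and the robot is clear, so I'm handing in.

```bash
python3 -c "
from rig import *
print(hand_in())"
```

```text
the job is handed in; nothing more can be done
None
```

I pushed both drawers fully home, then swung the lid gently shut over them; the last camera check showed everything closed, and the job is handed in, though no verdict came back.

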